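# Bar the mould and click its carriage into the notch

### The arm

A 7-joint arm with a two-finger parallel gripper is mounted at the origin on the work surface. World frame = base frame: x ahead of the robot, y to its left, z up, the work surface at z = 0. Lengths are in m, angles in rad, forces in N, time in s.
With the tool pointing down it reaches from about 0.35 to 0.9 m from the base axis. Payload 8.1 kg.
Tool frame: the origin (TCP) lies at the very end of the fingers, on their centre line; the grasp point (between the pads) lies arm.grip_point_offset behind it (arm.grip_point_offset is the distance from the TCP to the grasp point, in m); z points along the fingers, y is the line along which they close (so a half turn about z gives the same grasp; the last joint's range is limited). The gripper opens to 92 mm and grips with 3 to 60 N. Pads are 19 mm wide; open, the fingers measure 130 mm over their backs; the gripper's body (75 mm by 190 mm) begins 47 mm behind the grasp point.
Start: joints at [1.241, 0.434, 0.025, 1.573, -0.012, 1.134, -0.075], TCP at [0.141, -0.609, 0.227] pointing down, gripper open.
Joint ranges: [-2.62, 2.62], [-0.44, 2.09], [-1.27, 1.32], [0.08, 2.57], [-1.32, 4.46], [0.12, 2], [-2.74, 2.74]. Speed limits (rad/s): [2.22, 2.22, 3.01, 3.01, 3.14, 3.14, 3.14].

### API

Orientations are given as a rotation vector (axis times angle).
In Python, from cell import arm gives the robot as it stands. The module is installed in compiled form; this text tells all that it offers.
- The arm moves only by the shell command python3 -m creep 'ROWS' [OPENING] [FORCE]. ROWS is JSON, a list of rows, each a list of 6 numbers: the shift along the tool's x, y, z scaled (see below), then the turn, a rotation vector about the tool's x, y, z scaled (see below). A call has 1 to 20 rows; each row shifts and turns the commanded pose from where the row before left it, along the tool's axes as they then stand; what a row does not reach is not made up. The controller multiplies each number of a shift by 0.4 m and each number of a turn by 120 degrees. A row lasts 1/12 s, in which the tool goes at most 41.7 mm and 7.16 degrees, less where a joint would pass 70% of its speed; a pose out of reach is approached as far as the arm can. A call with a number of a shift or a turn outside -1 to 1 is refused whole. A call with a gripper value outside its range is refused whole. OPENING is the closure, from -1 (fully open) to 1 (shut), set as the call begins (- or left out, the last holds). The fingers move at their own pace and stop on an object; FORCE is the grip in N (left out, the last holds). Time passes only in rows, so rows that do not move let the fingers close. It gives the time, the measured TCP pose, the force, the opening and the grip force at its end, in the units of the state.
- arm.observe(): the state, without advancing time (a new reading comes with each control period).
- arm.get_image(name): name is "side" or "top"; returns a dict with "frame" (400x640x3 uint8, red, green, blue), "intrinsics" (3x3 intrinsics, pixels), "rvec" (rotation vector, rad) and "tvec" (3), from world to camera coordinates, as OpenCV has them. Camera axes: x right, y down, z forward; pixel columns grow to the right and rows downward; lengths in m; the calibration is good to about 2 mm. A picture is of the moment at which its call begins. There is no depth.
- arm.sign_off(): hands the job in; it is judged then, once.
The state is a dict: "clock": time; "joints": joint angles; "dq": joint speeds; "joint_efforts": joint torques, N m; "position": TCP position; "ee_rot": TCP orientation; "force": force on the tool from outside, world axes, zero at the start; "ft_torque": the same for the moment, N m; "width": opening from 0.0 (shut) to 1.0 (fully open); "gripper_force": force on a finger pad.
Only numpy, scipy, OpenCV 4.12 (cv2) and the standard library are available. Lean on these libraries where they do the work, as an engineer would, in place of code of your own. Each camera call takes 0.05 s, during which the arm holds its last target. There are 200 camera calls.

### The job

On the modelling bench, pick up the steel retaining bar and lay it, centred, into the slots of both uprights over the mould, lug upward, and let go of it before you move the carriage. Then take the carriage's black knob and slide the carriage along its rail, away from the end where it starts, until you feel its sprung ball drop into the notch; do not run it against the end stop. Finish gripping the knob with the carriage still and the ball fully in the notch: keep hold of it, and leave the other things on the bench alone.

Things in the scene. Friction and masses are not known exactly. Their poses are not given: they have to be found in the camera images.
- bar: loose retaining bar of bare steel, about 0.2 kg, on the bench: 180 long, 16 wide, 10 thick, with a lug (40 along the bar, 14 across, 30 tall) standing on the middle of its top, 40 tall in all. Origin: centre of its underside; x along the bar, z up through the lug. Either way round is right. Take it by the lug, fingers closing across the bar.
- rail: fixed aluminium slide rail, 400 long, 60 wide, 30 high, 48-tall stop plates at its ends. Origin: centre of its underside; y along the rail, the way the carriage slides. A steel strip (20 wide, 4 thick) lies on its top; a gap 16 wide in the strip, visible from above unless the carriage covers it, is the notch. The strip is clamped anew each time: notch at carriage position 0.085 to 0.155 m.
- carriage (a joint): carriage position on the rail, m: 0 at the start end, growing along the rail's +y, 0.20 at the far end stop (never past 0.19); it starts at 0 to 0.04. The carriage is an aluminium plate 130 across the rail, 140 along it, 12 thick, its top 52 above the bench; it rubs with 1 to 2 N and stays where it is left.
- seat (a point): point on the carriage midway between two slotted uprights, at the slot floors, 102 above the bench, where the middle of the bar's underside belongs. Axes as the rail's. Uprights at y = -60 and +60 mm, 14 thick along y; slots 21 wide across x, walls 14 high, flaring outward for 8 mm above. A plaster mould (50 x 90, 44 high) stands between and stays 6 mm below the bar.
- knob: black upright round knob fixed to the carriage, 22 in diameter, 55 tall, on a collar 32 in diameter, 4 high. Origin: centre of its foot on the plate's top, 52 above the bench; z up. It stands on the robot's side of the mould, 70 mm in -x from the seat.
- cradle: the two slotted steel uprights and the plaster mould, fixed to the carriage. Origin: on the plate's top, 50 mm straight below the seat; axes as the seat's.
- ball (a joint): how far the sprung ball (22 in diameter) under the carriage has dropped, m: about 0 to 0.0006 on the strip, 0.005 in the middle of the notch, about 0.003 when 2.5 mm off, 0.0014 when 5 mm off. From 8 mm off centre the ball pulls the carriage in with up to about 5 N; past the middle it holds it back with up to about 6 N. Let go in the notch, it centres itself.
- jar: bystander: amber glass jar with white cap, 56 in diameter, 75 tall; origin centre of the foot
- brush: bystander: brush lying on the bench; origin under its middle
- driver: bystander: screwdriver lying on the bench; origin under its middle
- stick: bystander: plain wooden stirring stick 150 x 18 x 6, no lug; origin centre of its underside
- cup: bystander: paper cup, 72 in diameter at the rim, 90 tall; origin centre of the foot
- carton: bystander: closed cardboard carton 70 x 90 x 60; origin centre of its underside
- creature: bystander: small clay creature standing on a 60 x 60 wooden base, about 135 tall; origin centre of the base's underside
There are look-alikes about, which are no part of the job. What is shaped like the bar but blue is not meant.

How it is judged:
By the outcome, as a careful person would: the job done as asked, in the order asked, and still so for the second after the job is handed in, while the arm keeps its last pose, push and grip.
It also fails if it takes over 72 s, if anything falls off the work surface, if the arm or the gripper's body presses on something with over 40 N, if the wrist force passes 120 N, or if a joint passes its speed limit or range.

## Working session

There is one attempt and no reset: what is moved stays moved. The work goes in short steps, Python scripts to look and compute and a shell command to move; the robot and the scene stay as the last step left them, time stands still between calls to the robot, and variables do not carry over. Pictures are saved under pics/ and viewed, at most 10 in all, crops included, and the job is handed in when it is done.

```bash
mkdir -p pics; python3 - <<'E'
from cell import arm
import cv2,numpy as np
for n in("top","side"):
    d=arm.get_image(n); cv2.imwrite(f"pics/{n}0.png",d["frame"][:,:,::-1])
    np.savez(f"{n}0.npz",**d)
    R=cv2.Rodrigues(np.array(d["rvec"]))[0]; print(n,-R.T@np.array(d["tvec"]).ravel(),R.round(3).tolist(),np.array(d["intrinsics"]).tolist())
print(arm.observe(),arm.grip_point_offset)
E
```

```text
top [0.43276635 0.07028021 1.34729061] [[0.007, -1.0, 0.002], [-0.996, -0.007, -0.084], [0.084, -0.002, -0.996]] [[392.7195349597285, 0.0, 318.46061079726513], [0.0, 392.7195349597285, 192.60030312305187], [0.0, 0.0, 1.0]]
side [-0.12321293  0.86479617  1.26621623] [[-0.749, -0.662, 0.019], [-0.509, 0.556, -0.657], [0.424, -0.502, -0.754]] [[502.9533557890009, 0.0, 320.47435326038106], [0.0, 502.9533557890009, 194.4393832749512], [0.0, 0.0, 1.0]]
{'clock': 0.1, 'joints': array([ 1.24141522,  0.43516395,  0.02497682,  1.57398658, -0.01161313,
        1.13400101, -0.0750931 ]), 'dq': array([ 0.00207432, -0.00298932,  0.00085797, -0.00256781, -0.0005791 ,
       -0.00106455,  0.00103622]), 'joint_efforts': array([ 2.10524202e-03, -6.69125605e+01,  9.87332426e-01, -3.15148401e+01,
       -6.05575950e-02,  3.74622701e-02,  4.94030724e-05]), 'position': array([ 0.14037648, -0.60856905,  0.22602442]), 'ee_rot': array([-3.12005304e+00, -3.55196745e-01,  4.35098322e-04]), 'force': array([-0.12282307, -0.32927981,  0.77478536]), 'ft_torque': array([ 0.01309581, -0.00791045, -0.01434006]), 'gripper_force': 0.0, 'width': 1.0008446275958334} 0.0188
```

View pics/top0.png

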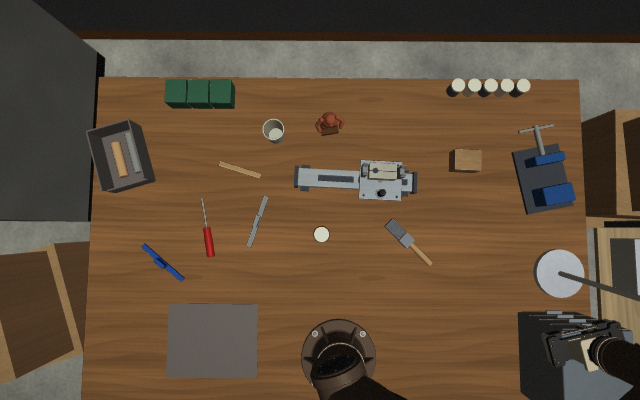

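View pics/side0.png

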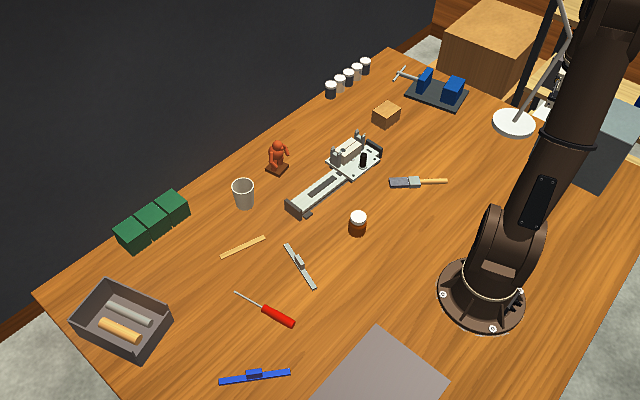

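The top view shows the steel bar at about (258,222), the rail from (297,177) to (415,183), the carriage at (381,180) on its right (start) end, and the knob near (381,193). In the side view the bar is at (300,266) and the knob at (363,160). Next I'll enlarge these.

```bash
python3 - <<'E'
import cv2
a=cv2.imread("pics/top0.png")[150:250,240:430]
cv2.imwrite("pics/c1.png",cv2.resize(a,None,fx=4.2,fy=4.2,interpolation=cv2.INTER_CUBIC))
b=cv2.imread("pics/side0.png")[120:300,270:400]
cv2.imwrite("pics/c2.png",cv2.resize(b,None,fx=3.3,fy=3.3,interpolation=cv2.INTER_CUBIC))
E
```

```text
(no output)
```

View pics/c1.png

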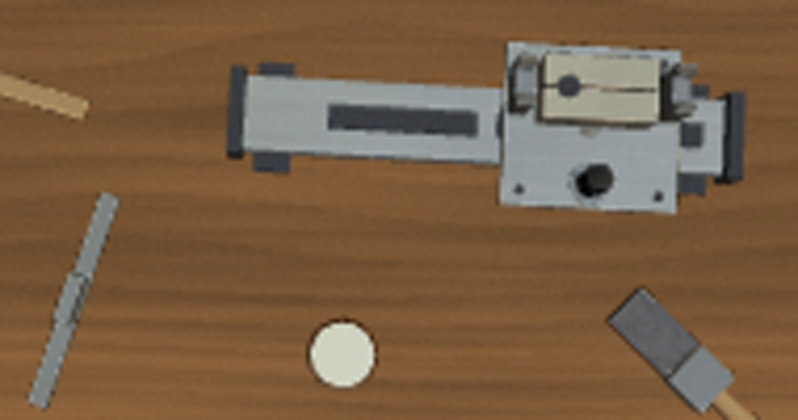

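View pics/c2.png

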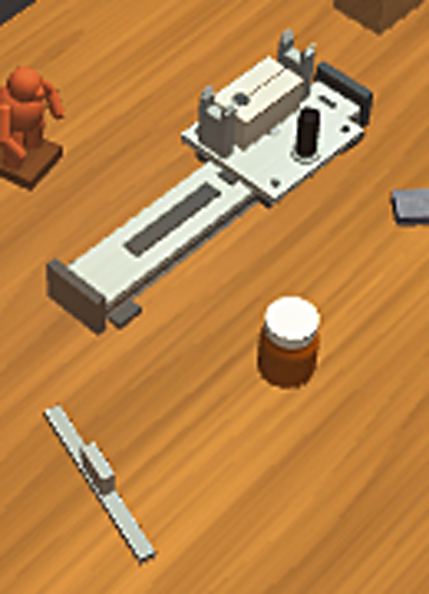

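The crops show:
- **Bar:** lug up at crop (73,300), running from (110,195) to (38,405).
- **Strip:** dark, with its left part from 327 to 478. A light gap from 478 to about 497, just left of the carriage, is the notch.
- **Carriage plate:** corners (508,42), (680,50), (676,213) and (500,204).

```bash
cat > h.py <<'E'
import cv2,numpy as np
def cam(d): return cv2.Rodrigues(np.array(d["rvec"]))[0],np.array(d["tvec"]).ravel(),np.array(d["intrinsics"])
def ray(d,uv,z):
    R,t,K=cam(d); c=-R.T@t; v=R.T@np.linalg.solve(K,[uv[0],uv[1],1.]); return c+v*(z-c[2])/v[2]
def proj(d,p): return cv2.projectPoints(np.float64([p]),np.array(d["rvec"]),np.array(d["tvec"]),np.array(d["intrinsics"]),None)[0].ravel()
def tri(d1,a,d2,b):
    P=[]
    for d in(d1,d2):
        R,t,K=cam(d);P.append(K@np.c_[R,t])
    x=cv2.triangulatePoints(*P,np.float64(a),np.float64(b)).ravel();return x[:3]/x[3]
E
python3 - <<'E'
from h import *
T=dict(np.load("top0.npz"));S=dict(np.load("side0.npz"))
def greymask(f,box):
    x0,y0,x1,y1=box;m=np.zeros(f.shape[:2],np.uint8);hsv=cv2.cvtColor(f,cv2.COLOR_RGB2HSV)
    m[y0:y1,x0:x1]=((hsv[...,1]<70)[y0:y1,x0:x1])*255;return m
for n,d,box in(("top",T,(242,190,275,252)),("side",S,(278,238,322,294))):
    m=greymask(d["frame"],box);c=max(cv2.findContours(m,0,2)[0],key=cv2.contourArea);r=cv2.minAreaRect(c);b=cv2.boxPoints(r)
    print(n,r); 
    for p in b: print("  ",p,ray(d,p,.01).round(4))
    print("  c z=.01",ray(d,r[0],.01).round(4))
c=lambda u,v:(240+u/4.2-.38,150+v/4.2-.38); s=lambda u,v:(270+u/3.3-.35,120+v/3.3-.35)
print("plate",[ray(T,c(*p),.052).round(4).tolist() for p in((508,42),(680,50),(676,213),(500,204))])
print("gap",[ray(T,c(*p),.034).round(4).tolist() for p in((478,124),(497,124))],"strip start",ray(T,c(327,117),.034))
print("stops",[ray(T,c(*p),.048).round(4).tolist() for p in((231,66),(227,157),(744,93),(740,182))])
print("knobtop",tri(T,c(602,178),S,s(308,112)))
print("plate side",[ray(S,s(*p),.052).round(4).tolist() for p in((183,136),(268,200),(362,127))])
print("lug", [ray(T,c(*p),.04).round(4).tolist() for p in((69,273),(90,278),(77,325),(55,318))],[ray(S,s(*p),.04).round(4).tolist() for p in((93,441),(113,483))])
# gap profile
f=T["frame"];print("row179",f[178:181,345:362].mean(2).mean(0).round().tolist())
E
```

```text
top ((256.71539306640625, 220.7230987548828), (5.713411808013916, 52.807456970214844), 19.440034866333008)
   [245.23386 244.67079] [0.3677 0.3143 0.01  ]
   [262.80923 194.87386] [0.5369 0.2582 0.01  ]
   [268.19693 196.7754 ] [0.5305 0.2397 0.01  ]
   [250.62155 246.57234] [0.3615 0.296  0.01  ]
  c z=.01 [0.4487 0.2772 0.01  ]
side ((300.7744445800781, 265.5003662109375), (54.321109771728516, 8.023477554321289), 57.17145919799805)
   [282.67892 244.85231] [0.5342 0.2577 0.01  ]
   [289.42105 240.50258] [0.5303 0.2322 0.01  ]
   [318.86996 286.14844] [0.357  0.2914 0.01  ]
   [312.12784 290.49817] [0.3619 0.3148 0.01  ]
  c z=.01 [0.4429 0.2751 0.01  ]
plate [[0.6539, -0.0714, 0.052], [0.6486, -0.2079, 0.052], [0.5189, -0.2034, 0.052], [0.525, -0.0648, 0.052]]
gap [[0.5904, -0.0491, 0.034], [0.5905, -0.0644, 0.034]] strip start [0.59513688 0.07192474 0.034     ]
stops [[0.6337, 0.1485, 0.048], [0.5609, 0.1508, 0.048], [0.6151, -0.2593, 0.048], [0.5441, -0.2551, 0.048]]
knobtop [ 0.54224706 -0.13494687  0.10936844]
plate side [[0.6492, -0.0687, 0.052], [0.5276, -0.0583, 0.052], [0.5207, -0.2046, 0.052]]
lug [[0.4686, 0.2752, 0.04], [0.4647, 0.2585, 0.04], [0.4276, 0.268, 0.04], [0.433, 0.2855, 0.04]] [[0.4646, 0.264, 0.04], [0.4215, 0.2844, 0.04]]
row179 [61.0, 60.0, 61.0, 61.0, 62.0, 62.0, 61.0, 63.0, 89.0, 154.0, 155.0, 156.0, 153.0, 84.0, 57.0, 157.0, 151.0]
```

```bash
cat >> h.py <<'E'
def go(p,yaw):
    """tool-frame shift units (before turning) and turn units about z to reach p, tool x at yaw (deg)"""
    from cell import arm
    o=arm.observe();R=cv2.Rodrigues(np.array(o["ee_rot"]))[0]
    y=np.degrees(np.arctan2(R[1,0],R[0,0]));dy=(yaw-y+180)%360-180
    s=R.T@(np.array(p)-o["position"])
    Rt=np.c_[[np.cos(np.radians(yaw)),np.sin(np.radians(yaw)),0],[np.sin(np.radians(yaw)),-np.cos(np.radians(yaw)),0],[0,0,-1]]
    tilt=cv2.Rodrigues(R.T@Rt)[0].ravel()
    print("pos",o["position"].round(4),"yaw",y.round(2),"shift m",s.round(4),"units",(s/.4).round(4),"turn units",(tilt/np.radians(120)).round(4),"t",o["clock"],"F",o["force"].round(1),"w",o["width"],o["gripper_force"],"j",o["joints"].round(2))
E
python3 - <<'E'
from h import *
T=dict(np.load("top0.npz"));S=dict(np.load("side0.npz"))
for n,d,(x0,y0,x1,y1) in(("top",T,(362,158,405,182)),("side",S,(328,130,368,165))):
    f=d["frame"];hsv=cv2.cvtColor(f,cv2.COLOR_RGB2HSV)[y0:y1,x0:x1]
    m=((hsv[...,1]>28)&(hsv[...,1]<90)&(hsv[...,2]>150)).astype(np.uint8)*255
    m=cv2.morphologyEx(m,2,np.ones((2,2)));m=cv2.morphologyEx(m,3,np.ones((5,5)))
    c=max(cv2.findContours(m,0,2)[0],key=cv2.contourArea)+[x0,y0];r=cv2.minAreaRect(c)
    print(n,r,[ray(d,p,.096).round(4).tolist() for p in cv2.boxPoints(r)],ray(d,r[0],.096))
for h in(.0,.1): print("knob->seat prediction", proj(T,[.612,-.138,.096]),proj(S,[.612,-.138,.096]))
E
python3 -m creep '[[0.07,-0.064,0,0,0,0],[0.07,-0.064,0,0,0,0],[0.07,-0.064,0,0,0,0],[0.07,-0.064,0,0,0,0],[0.07,-0.064,0,0,0,0],[0.07,-0.064,0,0,0,0],[0.07,-0.064,0,0,0,0],[0.07,-0.064,0,0,0,0],[0.07,-0.064,0,0,0,0],[0.07,-0.064,0,0,0,0],[0.07,-0.064,0,0,0,0],[0.07,-0.064,0,0,0,0],[0.07,-0.064,0,0,0,0],[0,0,0,0,0,-0.058],[0,0,0,0,0,-0.058],[0,0,0,0,0,-0.058],[0,0,0,0,0,-0.058],[0,0,0,0,0,-0.058],[0,0,0,0,0,-0.058],[0,0,0,0,0,-0.058]]' -1
python3 -c "
from h import *
go([.447,.2745,.227],161.5)"
```

```text
top ((372.25384521484375, 173.53077697753906), (9.302604675292969, 2.604729175567627), 82.87498474121094) [[0.6159, -0.098, 0.096], [0.617, -0.1064, 0.096], [0.5872, -0.1099, 0.096], [0.5861, -0.1016, 0.096]] [ 0.60155332 -0.10398491  0.096     ]
clock: 1.77
position: [0.4201, -0.2028, 0.2265]
ee_rot: [-2.692, -1.619, 0.001]
force: [0.1, -0.0, 0.7]
width: 0.999
gripper_force: 0.0
pos [ 0.4201 -0.2028  0.2265] yaw 62.05 shift m [ 0.4343 -0.1999 -0.0005] units [ 1.0856 -0.4999 -0.0012] turn units [-3.000e-04 -2.000e-04 -8.287e-01] t 1.7667 F [ 0.1 -0.   0.7] w 0.9992483290843306 0.0 j [ 0.65  0.21 -0.37  1.92  0.09  1.03 -0.24]Traceback (most recent call last):
  File "<stdin>", line 7, in <module>
ValueError: max() iterable argument is empty
```

```bash
python3 -m creep '[[0.09,-0.042,0,0,0,0],[0.09,-0.042,0,0,0,0],[0.09,-0.042,0,0,0,0],[0.09,-0.042,0,0,0,0],[0.09,-0.042,0,0,0,0],[0.09,-0.042,0,0,0,0],[0.09,-0.042,0,0,0,0],[0.09,-0.042,0,0,0,0],[0.09,-0.042,0,0,0,0],[0.09,-0.042,0,0,0,0],[0.09,-0.042,0,0,0,0],[0.09,-0.042,0,0,0,0],[0,0,0,0,0,-0.055],[0,0,0,0,0,-0.055],[0,0,0,0,0,-0.055],[0,0,0,0,0,-0.055],[0,0,0,0,0,-0.055],[0,0,0,0,0,-0.055],[0,0,0,0,0,-0.055],[0,0,0,0,0,-0.055]]' >/dev/null
python3 -m creep '[[0,0,0.02,0,0,-0.055],[0,0,0.03,0,0,-0.055],[0,0,0.04,0,0,-0.055],[0,0,0.05,0,0,-0.055],[0,0,0.05,0,0,-0.055],[0,0,0.05,0,0,-0.055],[0,0,0.02,0,0,-0.055],[0,0,0,0,0,0],[0,0,0,0,0,0]]' >/dev/null
python3 - <<'E'
from h import *
go([.447,.2745,.016],161.5)
from cell import arm
for n in("top","side"):
    d=arm.get_image(n);np.savez(f"{n}1.npz",**d)
T=dict(np.load("top1.npz"))
b=T["frame"][155:205,355:425,::-1];s=np.load("side1.npz")["frame"]
a=s[120:185,315:390,::-1];c=s[200:310,265:365,::-1]
A=cv2.resize(b,(560,400)[0:2],interpolation=3)[:,:400];A=cv2.resize(b,(400,286),interpolation=3);B=cv2.resize(a,(400,347),interpolation=3)[:286];C=cv2.resize(c,(284,312),interpolation=3)
out=np.zeros((600,800,3),np.uint8);out[:286,:400]=A;out[:286,400:]=B;out[288:,:284]=C
C2=cv2.resize(T["frame"][185:260,225:300,::-1],(312,312),interpolation=3);out[288:,290:602]=C2
cv2.imwrite("pics/m1.png",out)
E
```

```text
pos [0.4473 0.2729 0.1223] yaw 160.51 shift m [0.0006 0.0015 0.1063] units [0.0016 0.0039 0.2657] turn units [-0.0003 -0.0007 -0.0082] t 4.1833 F [ 0.1 -0.3  0.4] w 0.9970723983236548 0.0 j [ 0.04  0.58 -0.97  1.89  0.57  0.98  0.04]
```

View pics/m1.png

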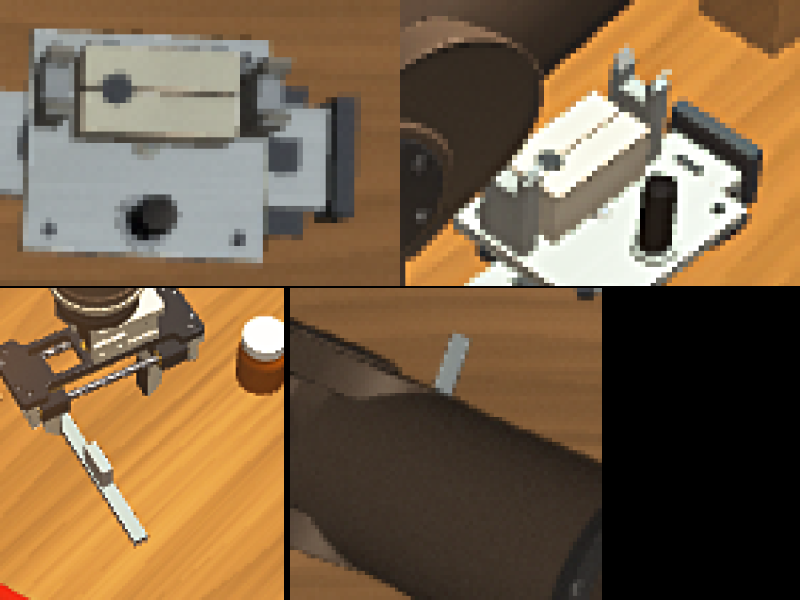

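```bash
python3 -m creep '[[0.001,0.004,0.05,0,0,-0.008],[0,0,0.05,0,0,0],[0,0,0.05,0,0,0],[0,0,0.04,0,0,0],[0,0,0.03,0,0,0],[0,0,0.02,0,0,0],[0,0,0.015,0,0,0],[0,0,0.01,0,0,0],[0,0,0.005,0,0,0],[0,0,0,0,0,0],[0,0,0,0,0,0]]'
python3 - <<'E'
from h import *
T=dict(np.load("top1.npz"));S=dict(np.load("side1.npz"))
a=lambda u,v:(355+u/5.714-.41,155+v/5.72-.41); b=lambda u,v:(315+(u-400)/5.333-.41,120+v/5.338-.41)
P=[ray(T,a(*p),.096) for p in((80,44),(243,52),(240,135),(74,131))];print(np.round(P,4).tolist(),np.mean(P,0).round(4))
Q=[ray(S,b(*p),.096) for p in((597,92),(650,135),(555,198),(510,150))];print(np.round(Q,4).tolist(),np.mean(Q,0).round(4))
E
python3 -c "
from h import *
go([.447,.2745,.014],161.5)"
```

```text
clock: 5.2
position: [0.448, 0.2749, 0.0152]
ee_rot: [0.501, 3.101, 0.001]
force: [0.8, -0.6, -0.3]
width: 0.998
gripper_force: 0.0
[[0.638, -0.0923, 0.096], [0.6341, -0.1842, 0.096], [0.5871, -0.182, 0.096], [0.5886, -0.0888, 0.096]] [ 0.6119 -0.1368  0.096 ]
[[0.6308, -0.184, 0.096], [0.5806, -0.1757, 0.096], [0.5888, -0.0911, 0.096], [0.6372, -0.1049, 0.096]] [ 0.6093 -0.1389  0.096 ]
pos [0.448  0.2749 0.0152] yaw 161.66 shift m [ 0.0008 -0.0007  0.0012] units [ 0.002  -0.0018  0.0029] turn units [0.0003 0.0002 0.0013] t 5.2 F [ 0.8 -0.6 -0.3] w 0.9981332310717541 0.0 j [-0.07  0.72 -0.84  1.97  0.75  0.8  -0.09]
```

```bash
python3 -m creep '[[0,0,0,0,0,0],[0,0,0,0,0,0],[0,0,0,0,0,0],[0,0,0,0,0,0],[0,0,0,0,0,0],[0,0,0,0,0,0],[0,0,0,0,0,0],[0,0,0,0,0,0],[0,0,0,0,0,0],[0,0,0,0,0,0],[0,0,0,0,0,0],[0,0,0,0,0,0]]' 1 35
python3 -m creep '[[0,0,-0.01,0,0,0],[0,0,-0.02,0,0,0],[0,0,-0.05,0,0,0],[0,0,-0.08,0,0,0],[0,0,-0.09,0,0,0],[0,0,-0.09,0,0,0],[0,0,-0.09,0,0,0],[0,0,-0.09,0,0,0],[0,0,-0.05,0,0,0],[0,0,0,0,0,0]]'
python3 -c "
from h import *
go([.611,-.1378,.235],87.5)"
```

```text
clock: 6.2
position: [0.4478, 0.2749, 0.0148]
ee_rot: [0.5, 3.101, 0.0]
force: [1.0, 2.9, 3.0]
width: 0.175
gripper_force: 1.4
clock: 7.03
position: [0.4486, 0.2766, 0.2478]
ee_rot: [0.499, 3.097, 0.007]
force: [1.4, -0.1, -2.2]
width: 0.148
gripper_force: 35.0
pos [0.4486 0.2766 0.2478] yaw 161.69 shift m [-0.2843 -0.3425  0.0122] units [-0.7106 -0.8563  0.0305] turn units [3.400e-03 1.000e-04 6.183e-01] t 7.0333 F [ 1.4 -0.1 -2.2] w 0.14835875859388298 34.99048411846161 j [ 0.12  0.46 -1.07  1.73  0.43  1.21  0.19]
```

```bash
python3 -m creep '[[0,0,0,0,0,0.03],[0,0,0,0,0,0.05],[0,0,0,0,0,0.056],[0,0,0,0,0,0.056],[0,0,0,0,0,0.056],[0,0,0,0,0,0.056],[0,0,0,0,0,0.056],[0,0,0,0,0,0.056],[0,0,0,0,0,0.056],[0,0,0,0,0,0.056],[0,0,0,0,0,0.05],[0,0,0,0,0,0.04],[0,0,0,0,0,0]]' >/dev/null
python3 -c "
from h import *
go([.611,-.1378,.235],87.5)"
```

```text
pos [0.447  0.2742 0.2421] yaw 87.31 shift m [-0.4039  0.1832  0.0073] units [-1.0097  0.4579  0.0183] turn units [-0.0005  0.0006 -0.0016] t 8.1167 F [-0.4  0.8 -2.7] w 0.15113986488709052 34.99162316322327 j [-0.07  0.36 -0.76  1.75  0.27  1.14 -0.96]
```

```bash
python3 -m creep '[[-0.03,0.014,0,0,0,0],[-0.055,0.025,0,0,0,0],[-0.076,0.035,0,0,0,0],[-0.076,0.035,0,0,0,0],[-0.076,0.035,0,0,0,0],[-0.076,0.035,0,0,0,0],[-0.076,0.035,0,0,0,0],[-0.076,0.035,0,0,0,0],[-0.076,0.035,0,0,0,0],[-0.076,0.035,0,0,0,0],[-0.076,0.035,0,0,0,0],[-0.076,0.035,0,0,0,0],[-0.076,0.035,0,0,0,0],[-0.055,0.025,0,0,0,0],[-0.034,0.015,0,0,0,0],[0,0,0.018,0,0,0],[0,0,0,0,0,0],[0,0,0,0,0,0]]' >/dev/null
python3 - <<'E'
from h import *
go([.611,-.1378,.17],87.5)
from cell import arm
for n in("top","side"):
    d=arm.get_image(n);np.savez(f"{n}2.npz",**d)
    f=d["frame"][:,:,::-1]
    u,v=proj(d,[.611,-.1378,.21]).astype(int);
    cv2.imwrite(f"{n}2c.png",cv2.resize(f[v-45:v+45,u-40:u+40],(400,450),interpolation=3));print(n,u-40,v-45)
cv2.imwrite("pics/m2.png",np.hstack([cv2.imread("top2c.png"),cv2.imread("side2c.png")]))
E
```

```text
pos [ 0.6148 -0.135   0.2348] yaw 87.69 shift m [-0.003  -0.0036  0.0648] units [-0.0075 -0.009   0.162 ] turn units [-0.0009 -0.0007  0.0016] t 9.6167 F [-0.3  0.4 -2.4] w 0.148234020927414 34.99058783054352 j [ 0.53  0.51 -0.61  1.51  0.3   1.22 -0.16]
top 349 120
side 309 75
```

View pics/m2.png

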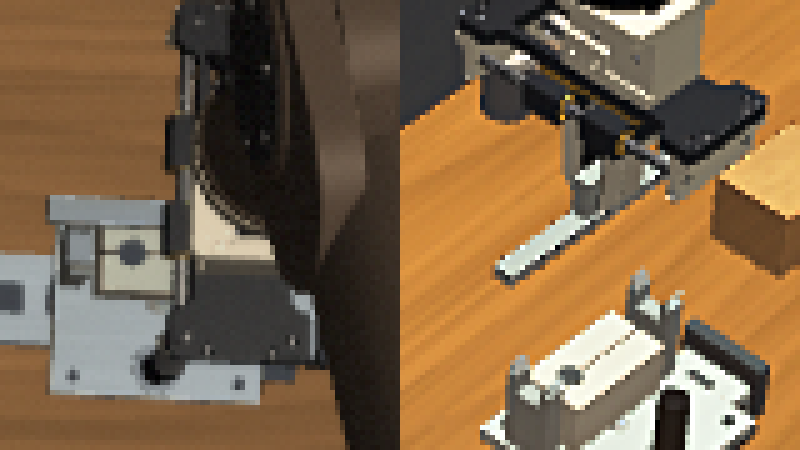

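The side view shows the bar held level, its near end at crop (505,270). The top view shows its free end as a grey strip at crop (50, 197–222).

```bash
python3 - <<'E'
from h import *
T=dict(np.load("top2.npz"));S=dict(np.load("side2.npz"))
f=T["frame"];print(f[158:167,352:370:1].mean(2).round().astype(int))
ax=np.array([np.cos(np.radians(87.69)),np.sin(np.radians(87.69))]);tcp=np.array([.6148,-.135])
for d,p in((T,(349+49/5-.4,120+197/5-.4)),(T,(349+49/5-.4,120+222/5-.4)),(S,(309+(495-400)/5-.4,75+264/5-.4)),(S,(309+(519-400)/5-.4,75+272/5-.4))):
    w=ray(d,p,.230)[:2];r=w-tcp;print(w.round(4),"along",r@ax,"across",r@[ax[1],-ax[0]])
print(proj(S,[*(tcp+.09*ax),.23]),proj(T,[*(tcp+.09*ax),.23]))
E
```

```text
[[ 94  94  95  95  98  96  98 100 101 102 101 100 100 102 102  98  99 100]
 [ 87  90  90  91  90  90  74 147 147 143 157 160 128 125 125 126 136 111]
 [ 92  93  91  91  89  90  56 140 140 141 141 141 139 140 139 139 141 139]
 [ 95  94  93  92  92  90  58 142 140 138 140 140 140 142 140 140 140 140]
 [ 92  92  93  93  91  90  60 142 141 141 142 142 142 142 143 143 142 143]
 [ 93  93  94  94  94  91  80 142 141 143 142 144 142 142 143 142 143 143]
 [ 92  92  91  94  93  92  73  73  80  90  99 112 116 120 117 123 124 162]
 [ 96  94  96  96  92  95  93  92  94 130  52  85  89  89  79  94  62  84]
 [ 95  95  94  94  93  93  93  94  96  82  67 117 116  95  96 134  53  85]]
[ 0.6253 -0.0456] along 0.08970959068028887 across 0.006894075366850389
[ 0.6108 -0.0456] along 0.0891437477759736 across -0.007620139763377209
[ 0.6262 -0.047 ] along 0.08836793013305744 across 0.007848775212146789
[ 0.6105 -0.0515] along 0.08327963133513476 across -0.007708458846804936
[329.08973053 128.84762309] [358.20570169 161.36436609]
```

```bash
python3 -m creep '[[-0.0075,-0.009,0,0,0,0.0016],[0,0,0.02,0,0,0],[0,0,0.03,0,0,0],[0,0,0.05,0,0,0],[0,0,0.05,0,0,0],[0,0,0.03,0,0,0],[0,0,0.02,0,0,0],[0,0,0.01,0,0,0],[0,0,0,0,0,0],[0,0,0,0,0,0],[0,0,0,0,0,0]]' >/dev/null
python3 - <<'E'
from h import *
go([.611,-.1378,.1175],87.5)
from cell import arm
for n in("top","side"):
    d=arm.get_image(n);np.savez(f"{n}3.npz",**d)
    f=d["frame"][:,:,::-1]
    u,v=proj(d,[.611,-.1378,.12]).astype(int);
    cv2.imwrite(f"{n}2c.png",cv2.resize(f[v-36:v+36,u-32:u+32],(400,450),interpolation=3));print(n,u-32,v-36)
cv2.imwrite("pics/m3.png",np.hstack([cv2.imread("top2c.png"),cv2.imread("side2c.png")]))
E
```

```text
pos [ 0.6126 -0.1398  0.1525] yaw 87.32 shift m [ 0.0019 -0.0017  0.035 ] units [ 0.0048 -0.0043  0.0874] turn units [ 0.0008  0.0001 -0.0015] t 10.6333 F [ 0.3 -0.3 -2.4] w 0.14837024536488608 34.99047338962555 j [ 0.52  0.58 -0.58  1.62  0.35  1.05 -0.21]
top 352 133
side 315 105
```

View pics/m3.png

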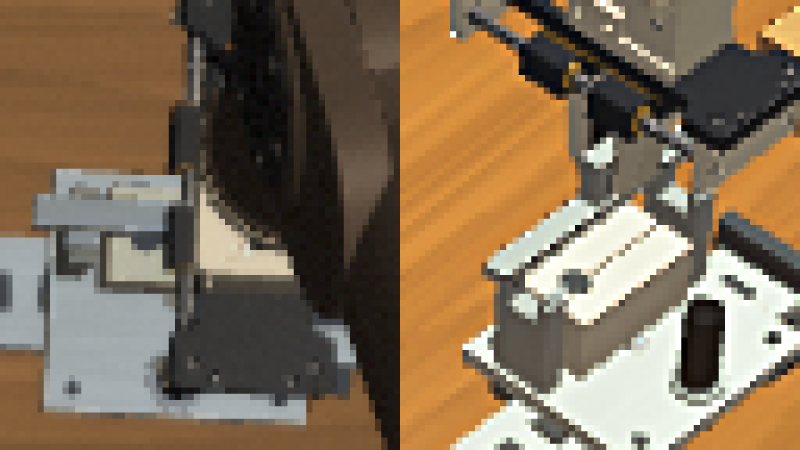

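Both views show the bar above the uprights, its free end overhanging the left one as it should. I'll correct the small offset and lower it gently, watching the force.

```bash
python3 -m creep '[[0.005,-0.004,0,0,0,-0.0015],[0,0,0.01,0,0,0],[0,0,0.015,0,0,0],[0,0,0.015,0,0,0],[0,0,0.01,0,0,0],[0,0,0.005,0,0,0],[0,0,0,0,0,0],[0,0,0,0,0,0]]'
python3 - <<'E'
from h import *
go([.611,-.1378,.1168],87.5)
T=dict(np.load("top1.npz"))
for v in(71,82,93):
  print(v,ray(T,(355+58/5.714-.41,155+v/5.72-.41),.12).round(4))
print(proj(T,[.6136,-.0778,.12]),proj(T,[.6084,-.1977,.12]))
print(T["frame"][158:182,361:368].mean(2).round().astype(int).tolist())
E
```

```text
clock: 11.4
position: [0.6104, -0.1377, 0.1293]
ee_rot: [-2.269, -2.172, 0.0]
force: [0.0, -0.5, -1.6]
width: 0.154
gripper_force: 35.0
pos [ 0.6104 -0.1377  0.1293] yaw 87.5 shift m [-0.      0.0006  0.0125] units [-0.0001  0.0015  0.0314] turn units [-0.0001 -0.0001 -0.    ] t 11.4 F [ 0.  -0.5 -1.6] w 0.15413255163680153 34.99050736427307 j [ 0.51  0.6  -0.57  1.65  0.37  1.01 -0.22]
71 [ 0.6189 -0.077   0.12  ]
82 [ 0.6128 -0.077   0.12  ]
93 [ 0.6067 -0.077   0.12  ]
[364.99085477 168.66715364] [403.01753793 170.58683173]
[[100, 100, 98, 100, 98, 100, 99], [90, 91, 93, 93, 95, 94, 97], [177, 165, 177, 172, 137, 135, 131], [169, 168, 168, 168, 162, 165, 163], [165, 164, 163, 136, 145, 165, 165], [168, 165, 99, 121, 123, 126, 129], [164, 111, 75, 102, 101, 102, 101], [136, 52, 81, 101, 97, 91, 101], [81, 69, 116, 116, 97, 97, 133], [73, 71, 140, 140, 139, 140, 131], [48, 72, 144, 142, 143, 143, 136], [44, 71, 144, 142, 144, 142, 135], [45, 72, 141, 140, 141, 141, 135], [47, 91, 139, 141, 140, 142, 161], [45, 68, 103, 104, 116, 117, 124], [40, 48, 99, 105, 108, 108, 108], [41, 46, 115, 117, 114, 113, 118], [43, 47, 61, 60, 60, 83, 109], [46, 50, 50, 53, 82, 158, 107], [129, 130, 128, 106, 158, 161, 105], [164, 164, 163, 161, 165, 164, 110], [167, 167, 168, 168, 170, 166, 136], [166, 167, 166, 166, 166, 166, 162], [163, 163, 165, 165, 164, 163, 165]]
```

```bash
python3 -m creep '[[0,0.0015,0.008,0,0,0],[0,0,0.008,0,0,0],[0,0,0.006,0,0,0],[0,0,0.004,0,0,0],[0,0,0.003,0,0,0],[0,0,0,0,0,0],[0,0,0,0,0,0]]'
python3 -c "
from h import *
T=dict(np.load('top1.npz'))
print(ray(T,(364.5,169),.102))
go([.611,-.1378,.1168],87.5)"
```

```text
clock: 11.98
position: [0.611, -0.1378, 0.1179]
ee_rot: [-2.269, -2.172, 0.0]
force: [-0.2, -0.6, -2.6]
width: 0.152
gripper_force: 35.0
[ 0.61516599 -0.07839802  0.102     ]
pos [ 0.611  -0.1378  0.1179] yaw 87.5 shift m [ 0.     -0.      0.0011] units [ 0.     -0.      0.0028] turn units [-0. -0. -0.] t 11.9833 F [-0.2 -0.6 -2.6] w 0.15232800753149542 34.99042510986328 j [ 0.51  0.61 -0.57  1.66  0.38  0.99 -0.23]
```

```bash
python3 -m creep '[[0,0,0.0015,0,0,0],[0,0,0.0015,0,0,0],[0,0,0,0,0,0],[0,0,0,0,0,0]]'; python3 -m creep '[[0,0,0.0015,0,0,0],[0,0,0,0,0,0],[0,0,0,0,0,0]]'
```

```text
clock: 12.32
position: [0.6112, -0.1378, 0.1172]
ee_rot: [2.269, 2.172, 0.0]
force: [-1.2, -0.0, 4.2]
width: 0.15
gripper_force: 35.0
clock: 12.57
position: [0.6112, -0.1378, 0.1172]
ee_rot: [2.269, 2.172, 0.0]
force: [-3.5, 0.8, 9.2]
width: 0.15
gripper_force: 35.0
```

```bash
python3 -m creep '[[0,0,-0.002,0,0,0],[0,0,0,0,0,0],[0,0,0,0,0,0],[0,0,0,0,0,0],[0,0,0,0,0,0],[0,0,0,0,0,0],[0,0,0,0,0,0]]' 0
python3 -m creep '[[0,0,-0.01,0,0,0],[0,0,-0.03,0,0,0],[0,0,-0.05,0,0,0],[0,0,-0.06,0,0,0],[0,0,-0.08,0,0,0],[0,0,-0.08,0,0,0],[0,0,-0.06,0,0,0],[0,0,-0.03,0,0,0],[0,0,0,0,0,0],[0,0,0,0,0,0]]'
python3 - <<'E'
from h import *
go([.5415,-.1345,.2],87.5)
from cell import arm
for n in("top","side"):
    d=arm.get_image(n);np.savez(f"{n}4.npz",**d)
    f=d["frame"][:,:,::-1]
    u,v=proj(d,[.611,-.1378,.12]).astype(int);
    cv2.imwrite(f"{n}2c.png",cv2.resize(f[v-36:v+36,u-32:u+32],(400,450),interpolation=3));print(n,u-32,v-36)
cv2.imwrite("pics/m4.png",np.hstack([cv2.imread("top2c.png"),cv2.imread("side2c.png")]))
E
```

```text
clock: 13.15
position: [0.611, -0.1378, 0.1168]
ee_rot: [-2.269, -2.172, 0.0]
force: [0.2, -0.0, 0.1]
width: 0.497
gripper_force: 0.0
clock: 13.98
position: [0.611, -0.1378, 0.2773]
ee_rot: [2.269, 2.172, 0.0]
force: [-0.1, 0.8, -0.1]
width: 0.504
gripper_force: 0.0
pos [ 0.611  -0.1378  0.2773] yaw 87.5 shift m [ 0.0003 -0.0697  0.0772] units [ 0.0008 -0.1742  0.193 ] turn units [ 0.0004  0.0002 -0.    ] t 13.9833 F [-0.1  0.8 -0.1] w 0.5036766003411256 0.0 j [ 0.54  0.48 -0.62  1.46  0.28  1.3  -0.14]
top 352 133
side 315 105
```

View pics/m4.png

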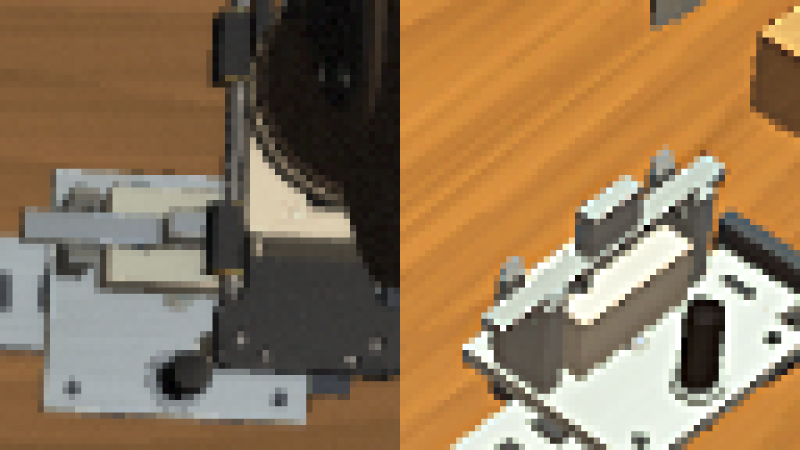

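The bar lies in both slots with the lug up: its left end is at crop (22,225) in the top view, and it is level in the side view. Next I'll check the centring in numbers and turn the gripper for the knob.

```bash
python3 -m creep '[[0,0,0,0,0,-0.05],[0,0,0,0,0,-0.0585],[0,0,0,0,0,-0.0585],[0,0,0,0,0,-0.0585],[0,0,0,0,0,-0.0585],[0,0,0,0,0,-0.0585],[0,0,0,0,0,-0.0585],[0,0,0,0,0,-0.0585],[0,0,0,0,0,-0.0585],[0,0,0,0,0,-0.0585],[0,0,0,0,0,-0.0585],[0,0,0,0,0,-0.0585],[0,0,0,0,0,-0.0565],[0,0,0,0,0,0],[0,0,0,0,0,0]]' -1 >/dev/null
python3 - <<'E'
from h import *
go([.5415,-.1348,.15],177.5)
T=dict(np.load("top4.npz"));S=dict(np.load("side4.npz"))
a=lambda u,v:(352+u/6.25-.42,133+v/6.25-.42);b=lambda u,v:(315+(u-400)/6.25-.42,105+v/6.25-.42)
print("bar end",ray(T,a(22,223),.112),"exp",.611+.09*.0436,-.1378+.0899)
print("bar ends side",[ray(S,b(*p),.112).round(4).tolist() for p in((484,317),(506,326),(705,157),(726,168))])
E
```

```text
pos [ 0.6105 -0.1379  0.2755] yaw 177.3 shift m [ 0.0687 -0.0003  0.1256] units [ 0.1719 -0.0007  0.314 ] turn units [ 0.0004 -0.001  -0.0017] t 15.3333 F [ 0.4  0.1 -0.2] w 1.000169820569839 0.0 j [ 0.73  0.58 -0.98  1.44  0.48  1.37  1.26]
bar end [ 0.61584532 -0.04736731  0.112     ] exp 0.614924 -0.04790000000000001
bar ends side [[0.6208, -0.0483, 0.112], [0.608, -0.051, 0.112], [0.6133, -0.2254, 0.112], [0.5992, -0.2262, 0.112]]
```

```bash
python3 -m creep '[[0.03,0,0,0,0,-0.0017],[0.06,-0.001,0,0,0,0],[0.055,0,0,0,0,0],[0.027,0,0,0,0,0],[0,0,0.03,0,0,0],[0,0,0.06,0,0,0],[0,0,0.08,0,0,0],[0,0,0.07,0,0,0],[0,0,0.05,0,0,0],[0,0,0.024,0,0,0],[0,0,0,0,0,0],[0,0,0,0,0,0]]' -1
python3 - <<'E'
from h import *
go([.5415,-.1348,.068],177.5)
from cell import arm
for n in("top","side"):
    d=arm.get_image(n);np.savez(f"{n}5.npz",**d)
    f=d["frame"][:,:,::-1]
    u,v=proj(d,[.5415,-.1348,.12]).astype(int);
    cv2.imwrite(f"{n}2c.png",cv2.resize(f[v-36:v+36,u-32:u+32],(400,450),interpolation=3));print(n,u-32,v-36)
cv2.imwrite("pics/m5.png",np.hstack([cv2.imread("top2c.png"),cv2.imread("side2c.png")]))
E
```

```text
clock: 16.33
position: [0.5428, -0.1351, 0.1514]
ee_rot: [-0.064, -3.141, -0.001]
force: [-0.3, -0.0, 0.2]
width: 1.001
gripper_force: 0.0
pos [ 0.5428 -0.1351  0.1514] yaw 177.67 shift m [0.0013 0.0002 0.0834] units [0.0032 0.0004 0.2084] turn units [ 0.0003 -0.      0.0015] t 16.3333 F [-0.3 -0.   0.2] w 1.0005904110615966 0.0 j [ 0.8   0.59 -0.96  1.77  0.54  1.07  1.18]
top 351 155
side 331 115
```

View pics/m5.png

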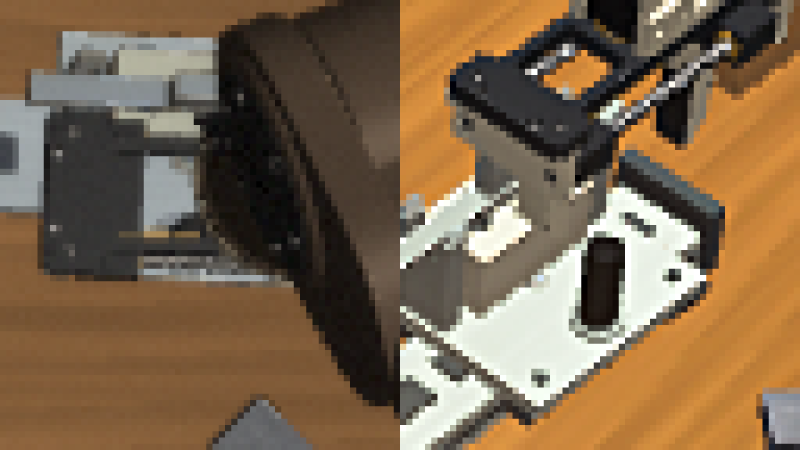

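The side view shows the knob at crop (603,285) with the open fingers above it and straddling it. The gripper body is clear of the bar, so I'll descend and grip.

```bash
python3 -m creep '[[0.003,0,0.02,0,0,0.0015],[0,0,0.04,0,0,0],[0,0,0.05,0,0,0],[0,0,0.04,0,0,0],[0,0,0.03,0,0,0],[0,0,0.02,0,0,0],[0,0,0.008,0,0,0],[0,0,0,0,0,0],[0,0,0,0,0,0]]'
python3 -m creep '[[0,0,0,0,0,0],[0,0,0,0,0,0],[0,0,0,0,0,0],[0,0,0,0,0,0],[0,0,0,0,0,0],[0,0,0,0,0,0],[0,0,0,0,0,0],[0,0,0,0,0,0],[0,0,0,0,0,0],[0,0,0,0,0,0],[0,0,0,0,0,0],[0,0,0,0,0,0],[0,0,0,0,0,0],[0,0,0,0,0,0]]' 1 25
```

```text
clock: 17.18
position: [0.5416, -0.1352, 0.0687]
ee_rot: [0.068, 3.14, -0.0]
force: [-0.7, -0.5, 0.0]
width: 0.999
gripper_force: 0.0
clock: 18.35
position: [0.5411, -0.1352, 0.0681]
ee_rot: [0.068, 3.141, 0.0]
force: [-0.3, 1.3, -0.5]
width: 0.232
gripper_force: 25.0
```

```bash
python3 -m creep '[[0,0.005,0,0,0,0],[0,0.01,0,0,0,0],[0,0.01,0,0,0,0],[0,0.01,0,0,0,0],[0,0.01,0,0,0,0],[0,0.005,0,0,0,0],[0,0,0,0,0,0]]'
python3 -m creep '[[0,0.01,0,0,0,0],[0,0.02,0,0,0,0],[0,0.02,0,0,0,0],[0,0.02,0,0,0,0],[0,0.015,0,0,0,0],[0,0.01,0,0,0,0],[0,0.005,0,0,0,0],[0,0,0,0,0,0]]'
python3 -c "
from h import *
go([.5415,-.0535,.068],177.5)"
```

```text
clock: 18.93
position: [0.542, -0.114, 0.0681]
ee_rot: [0.066, 3.141, 0.002]
force: [2.2, 2.0, -1.9]
width: 0.23
gripper_force: 25.0
clock: 19.6
position: [0.5439, -0.0741, 0.0681]
ee_rot: [0.066, 3.14, 0.002]
force: [3.6, 2.6, -4.4]
width: 0.23
gripper_force: 25.0
pos [ 0.5439 -0.0741  0.0681] yaw 177.59 shift m [0.0033 0.0205 0.0002] units [0.0081 0.0513 0.0004] turn units [0.0005 0.0002 0.0008] t 19.6 F [ 3.6  2.6 -4.4] w 0.23010886432838282 24.99907672405243 j [ 0.64  0.67 -0.88  1.88  0.65  0.91  0.98]
```

```bash
f(){ grep -E "position|^force" | tr '\n' ' '; echo; }
python3 -m creep '[[0,0.01,0,0,0,0],[0,0.006,0,0,0,0],[0,0,0,0,0,0],[0,0,0,0,0,0]]'|f
python3 -m creep '[[0,0.005,0,0,0,0],[0,0,0,0,0,0],[0,0,0,0,0,0]]'|f
python3 -m creep '[[0,0.004,0,0,0,0],[0,0,0,0,0,0],[0,0,0,0,0,0]]'|f
python3 -m creep '[[0,0.004,0,0,0,0],[0,0,0,0,0,0],[0,0,0,0,0,0]]'|f
python3 -m creep '[[0,0.004,0,0,0,0],[0,0,0,0,0,0],[0,0,0,0,0,0]]'|f
python3 -m creep '[[0,0.004,0,0,0,0],[0,0,0,0,0,0],[0,0,0,0,0,0]]'|f
python3 -m creep '[[0,0.004,0,0,0,0],[0,0,0,0,0,0],[0,0,0,0,0,0]]'|f
```

```text
position: [0.5441, -0.0684, 0.0681] force: [5.4, 1.6, -5.8] 
position: [0.5442, -0.0669, 0.0681] force: [4.6, 0.3, -5.3] 
position: [0.5443, -0.0654, 0.0681] force: [4.9, -0.6, -5.6] 
position: [0.5443, -0.0638, 0.0681] force: [5.3, 0.2, -6.4] 
position: [0.5444, -0.0619, 0.0681] force: [5.5, 0.7, -5.8] 
position: [0.5445, -0.0601, 0.0681] force: [5.0, 1.0, -6.2] 
position: [0.5446, -0.058, 0.0682] force: [5.1, 2.4, -7.9]
```

```bash
f(){ grep -E "position|^force" | tr '\n' ' '; echo; }
python3 -m creep '[[-0.002,0.003,0.001,0,0,0],[0,0,0,0,0,0],[0,0,0,0,0,0]]'|f
python3 -m creep '[[0,0.003,0,0,0,0],[0,0,0,0,0,0],[0,0,0,0,0,0]]'|f
python3 -m creep '[[0,0.003,0,0,0,0],[0,0,0,0,0,0],[0,0,0,0,0,0]]'|f
python3 -m creep '[[0,0.003,0,0,0,0],[0,0,0,0,0,0],[0,0,0,0,0,0]]'|f
```

```text
position: [0.5447, -0.0562, 0.0681] force: [-1.1, 4.9, 3.5] 
position: [0.5448, -0.0554, 0.0681] force: [-2.1, 5.7, 6.1] 
position: [0.5448, -0.0546, 0.0681] force: [-1.9, 3.8, 6.0] 
position: [0.5448, -0.0544, 0.0681] force: [-2.4, 0.8, 7.3]
```

```bash
f(){ grep -E "position|^force" | tr '\n' ' '; echo; }
python3 -m creep '[[0,0.001,-0.001,0,0,0],[0,0,0,0,0,0],[0,0,0,0,0,0]]'|f
python3 -m creep '[[0,0.001,0,0,0,0],[0,0,0,0,0,0],[0,0,0,0,0,0],[0,0,0,0,0,0]]'|f
python3 -m creep '[[0,0,0,0,0,0],[0,0,0,0,0,0],[0,0,0,0,0,0],[0,0,0,0,0,0]]'|f
```

```text
position: [0.5448, -0.0543, 0.0681] force: [-2.8, -0.2, 4.9] 
position: [0.5448, -0.0542, 0.0681] force: [-4.2, -1.5, 6.3] 
position: [0.5448, -0.0542, 0.068] force: [-3.6, -1.6, 5.4]
```

```bash
python3 -m creep '[[-0.001,-0.0005,-0.001,0,0,0],[0,0,0,0,0,0],[0,0,0,0,0,0],[0,0,0,0,0,0],[0,0,0,0,0,0],[0,0,0,0,0,0]]'
python3 - <<'E'
from h import *
from cell import arm
for n in("top","side"):
    d=arm.get_image(n)
    f=d["frame"][:,:,::-1]
    u,v=proj(d,[.58,-.057,.12]).astype(int)
    cv2.imwrite(f"{n}2c.png",cv2.resize(f[v-36:v+36,u-32:u+32],(400,450),interpolation=3))
    if n=="top": np.savez("top6.npz",**d)
cv2.imwrite("pics/m6.png",np.hstack([cv2.imread("top2c.png"),cv2.imread("side2c.png")]))
print(arm.observe()["dq"].round(4))
E
```

```text
clock: 23.85
position: [0.5448, -0.0543, 0.0681]
ee_rot: [-0.068, -3.139, 0.001]
force: [-5.3, -1.3, 2.3]
width: 0.238
gripper_force: 25.0
[ 0.0026 -0.0001 -0.0005  0.0002 -0.0006 -0.0005 -0.0009]
```

View pics/m6.png

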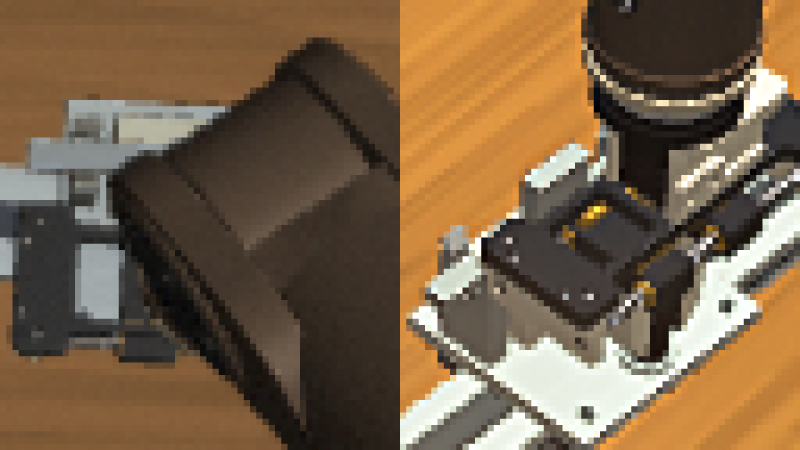

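The last picture shows the bar still in both slots with the lug up, and the fingers on the knob. The carriage is stuck at the detent: the force along the rail went from +5.7 N to -1.6 N while the position moved only about 1 mm.

```bash
python3 -c "
from cell import arm
print(arm.sign_off())"
```

```text
the job is handed in; nothing more can be done
None
```

I laid the bar centred in both slots, lug up, and let go of it. I then slid the carriage about 81 mm until the force and position showed the ball had dropped into the notch, and handed the job in at about 24 s, still gripping the knob.

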